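# Seat and lock a chopping-board blank in the guarded trim jig

## Task

With the fingertips, push the checkered board blank along the bed of the trim jig until it lies flat against the aluminium fence, in the middle under the raised hold-down lever; slide it, do not lift it. Then reach down through the window in the yellow guard and press the red lever pad until the lever's foot rests on the board, without touching the guard, and draw the hand back out. Leave the other things on the bench where they are.

Things in the scene. Friction and masses are not known exactly. Their poses are not given: they have to be found in the camera images.
- jig: Fixed trim jig: grey base 320 (x) x 440 (y -240 to +200) x 18 mm. Origin on the bench, z up. Its top, 18 mm up, is the bed; boards are pushed along the jig's +y to the aluminium fence (230 mm long along x, centred on x=0, 24 mm above the bed, face at y=+20). Behind it: the guard, the lever hinge (along x at y=+150, 66 mm above the bench), a blue motor and a dust port, all below the guard plate.
- guard: Yellow steel plate fixed level over the lever, 230 (x) x 170 (y, -65 to +105) x 5 mm, on four posts; not to be touched. Origin: centre of its 90 x 90 mm window (black edging), on the plate's top face, 135 mm above the bench, at jig x=0, y=+65 mm. Axes as the jig's.
- lever (a joint): Hold-down lever under the guard: steel arm 24 mm wide from the hinge towards jig -y. 0 = raised (starts 0 to 0.05 rad), grows pressed down; friction holds it where left; about 4 N at the pad moves it. At about 0.25 it is level and its rubber foot (18 mm round, at jig x=0, y=+3 mm) rests on a board that is in place. With no board below it runs on to a stop at 0.30.
- lever_pad (a point): Centre of the top face of the red round press pad on the lever (36 mm across, 25 mm tall), below the middle of the guard window, 85 mm from the hinge. It moves with the lever: about 20 mm below the guard's top face when raised and 38 mm below it when the foot is on the board.
- board: Loose checkered end-grain board blank, light and dark wood, 160 (its x) x 120 (its y) x 30 mm, 0.3 to 0.55 kg, flat on the bed. Origin: centre of its underside; its axes lie within about 0.12 rad of the jig's. When it lies against the fence its origin is at jig y = -40 mm. It starts 30 to 70 mm short of that and within 20 mm of jig x = 0.
- offcut: Bystander: loose wood offcut 28 x 70 x 25 mm lying on the jig's bed beside the board on its -x side. Origin under its centre.
- tin: Bystander: small loose round wax tin with orange lid, 36 mm across, 35 mm tall, on the jig's bed beside the board on its +x side. Origin under its centre.
- glue: Bystander: loose white and blue glue bottle, 60 mm across, 170 mm tall, on the bench to the left. Origin under its centre.
- driver: Bystander: loose red-handled screwdriver lying on the bench to the left.
- brush: Bystander: loose bench brush with wooden handle lying on the bench to the right.
- sander: Bystander: loose yellow hand sanding block 110 x 65 x 50 mm on the bench to the right. Origin under its centre.
Not all that is in view belongs to the job. Leave any green, purple or white look-alike of the board alone.

How it is judged:
By the outcome, as a careful person would: the job done as asked, in the order asked, and still so for the second after the job is handed in, with the robot touching nothing.
It also fails if it takes over 64 s, if anything falls off the work surface, if the arm or the gripper's body presses on something with over 40 N, if the wrist force passes 120 N, or if a joint passes its speed limit or range.

## Robot

A 6-joint arm with a two-finger parallel gripper is mounted at the origin on the work surface. World frame = base frame: x ahead of the robot, y to its left, z up, the work surface at z = 0. Lengths are in m, angles in rad, forces in N, time in s.
With the tool pointing down it reaches from about 0.25 to 0.8 m from the base axis. Payload 8.5 kg.
Tool frame: the origin (TCP) lies at the very end of the fingers, on their centre line; the grasp point (between the pads) lies 19 mm behind it; x points along the fingers, z is the direction in which the jaws open and shut, and the axes are right-handed (so a half turn about x gives the same grasp; the last joint's range is limited). The gripper opens to 85 mm and grips with 20 to 120 N. Pads are 22 mm wide; open, the fingers measure 114 mm over their backs; the gripper's body (76 mm by 85 mm) begins 54 mm behind the grasp point. The pads swing forward as they close: fully open they stand 13 mm farther back than shut.
Start: joints at [1.308, 0.238, -0.013, 1.319, 0, 1.571], TCP at [0.136, 0.507, 0.231] pointing down, gripper open.
Joint ranges: [-2.66, 2.66], [-1.03, 1.9], [-1.14, 1.46], [-1.82, 2.27], [-1.45, 1.34], [-3.14, 3.14]. Speed limits (rad/s): [2.22, 2.22, 2.79, 3.14, 3.14, 3.14].

## Interface

Orientations are given as a unit quaternion [x, y, z, w].
In Python, from rig import arm gives the robot as it stands.
- The arm moves only by the shell command python3 -m crank 'ROWS' [FORCE]. ROWS is JSON, a list of rows, each a list of 7 numbers: the shift along the tool's x, y, z in cm, then the turn, a rotation vector about the tool's x, y, z in rad, then the finger opening in cm, from 0 to 8.54. In form: [[dx, dy, dz, wx, wy, wz, jaw], ...]. A call has 1 to 20 rows; each row is the pose to reach, as a shift and turn from the pose commanded when the call began, along the tool's axes at that moment; what a row does not reach only later rows make up. A row lasts 1/12 s, in which the tool goes at most 41.7 mm and 7.16 degrees, less where a joint would pass 70% of its speed; a pose out of reach is approached as far as the arm can. A call with a gripper value outside its range is refused whole. The fingers move at their own pace and stop on an object; FORCE is the grip in N (left out, the last holds). Time passes only in rows, so rows that repeat a pose let the fingers close. It gives the time, the measured TCP pose, the force and the opening at its end, in the units of the state.
- arm.sense(): the state, without advancing time (a new reading comes with each control period).
- arm.read_camera(name): name is "scene" or "top"; returns the picture (480x640x3 uint8, red, green, blue); there is no depth.
- arm.get_calibration(name): a dict with "fx", "fy", "cx", "cy" (pixels), "distortion" ([k1, k2, p1, p2, k3] as OpenCV has them; the pictures are not rectified), "camera_from_world" (4x4, takes a point from world to camera coordinates). Camera axes: x right, y up, looking along -z (the intrinsics and any distortion apply to the point x, -y, -z); pixel columns grow to the right and rows downward; lengths in m; the calibration is good to about 2 mm. A picture is of the moment at which its call begins. get_calibration takes no time and is no camera call.
- arm.close_job(): hands the job in, once; it reports no verdict.
The state is a dict: "time_s": time; "qpos": joint angles; "dq": joint speeds; "joint_torque": joint torques, N m; "tcp_pos": TCP position; "tcp_rot": TCP orientation; "ft_force": force on the tool from outside, world axes, zero at the start; "torque": the same for the moment, N m; "width": finger opening in m.
Only numpy, scipy, OpenCV 4.12 (cv2) and the standard library are available. Lean on these libraries where they do the work, as an engineer would, in place of code of your own. Each camera call takes 0.05 s, during which the arm holds its last target.

## Working session

There is one attempt and no reset: what is moved stays moved. The work goes in short steps, Python scripts to look and compute and a shell command to move; the robot and the scene stay as the last step left them, time stands still between calls to the robot, and variables do not carry over. Pictures are saved under pics/ and viewed, and the job is handed in when it is done.

```bash
mkdir -p pics; ls
python3 - <<'E'
from rig import arm
import cv2
print(arm.sense())
for n in("scene","top"):
    cv2.imwrite(f"pics/{n}0.png",arm.read_camera(n)[:,:,::-1]); print(arm.get_calibration(n))
E
```

```text
pics
{'time_s': 0.0, 'qpos': array([ 1.30798162e+00,  2.38780426e-01, -1.42630437e-02,  1.31923747e+00,
       -2.54476874e-06,  1.57078954e+00]), 'dq': array([ 5.73664193e-04, -9.09722706e-04,  1.33984179e-03, -9.12608351e-04,
       -4.65677599e-04,  7.27701343e-05]), 'joint_torque': array([ 2.13614963e-03, -5.38776898e+01,  3.46439803e+01,  1.84013403e-02,
        1.09849780e-04, -2.94642497e-06]), 'tcp_pos': array([0.13628197, 0.5065504 , 0.23067442]), 'tcp_rot': array([-0.43049631,  0.56161841,  0.42985624,  0.56078633]), 'ft_force': array([0.11997689, 0.49315779, 0.02603047]), 'torque': array([ 0.06148756, -0.00223007,  0.00444369]), 'width': 0.08550099909107536}
{'fx': 598.0775775121625, 'fy': 598.0775775121625, 'cx': 325.1213700127079, 'cy': 238.78388226314985, 'distortion': array([0.00313227, 0.        , 0.        , 0.        , 0.        ]), 'camera_from_world': array([[-0.70802298,  0.70607585,  0.01266281,  0.36420127],
       [-0.5524592 , -0.56497373,  0.61285685,  0.24710856],
       [ 0.43987758,  0.42692105,  0.79009249, -2.07857671],
       [ 0.        ,  0.        ,  0.        ,  1.        ]])}
{'fx': 552.7996986941256, 'fy': 552.7996986941256, 'cx': 322.4166893106639, 'cy': 238.02026099690045, 'distortion': array([-0.06718964,  0.        ,  0.        ,  0.        ,  0.        ]), 'camera_from_world': array([[-0.02168682, -0.99974735, -0.00590955,  0.04332457],
       [ 0.98536182, -0.02237374,  0.16900148, -0.54869196],
       [-0.169091  , -0.00215794,  0.98559808, -1.31344366],
       [ 0.        ,  0.        ,  0.        ,  1.        ]])}
```

View pics/scene0.png

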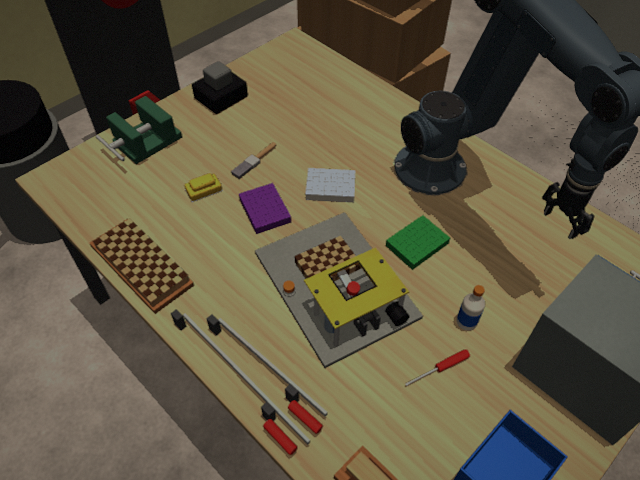

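View pics/top0.png

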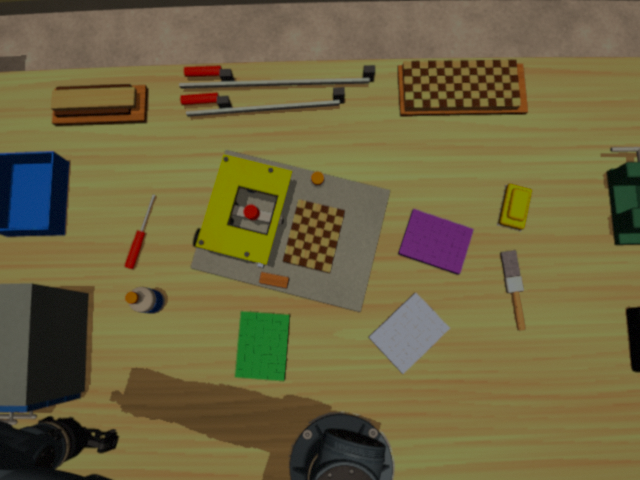

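Run:
```python
import cv2
a=cv2.imread("pics/top0.png")[140:320,180:400]
cv2.imwrite("pics/top0c.png",cv2.resize(a,None,fx=3.6,fy=3.333,interpolation=cv2.INTER_CUBIC))
b=cv2.imread("pics/scene0.png")[205:365,245:445]
cv2.imwrite("pics/scene0c.png",cv2.resize(b,None,fx=3.75,fy=3.75,interpolation=cv2.INTER_CUBIC))
```

```text
(no output)
```

View pics/top0c.png

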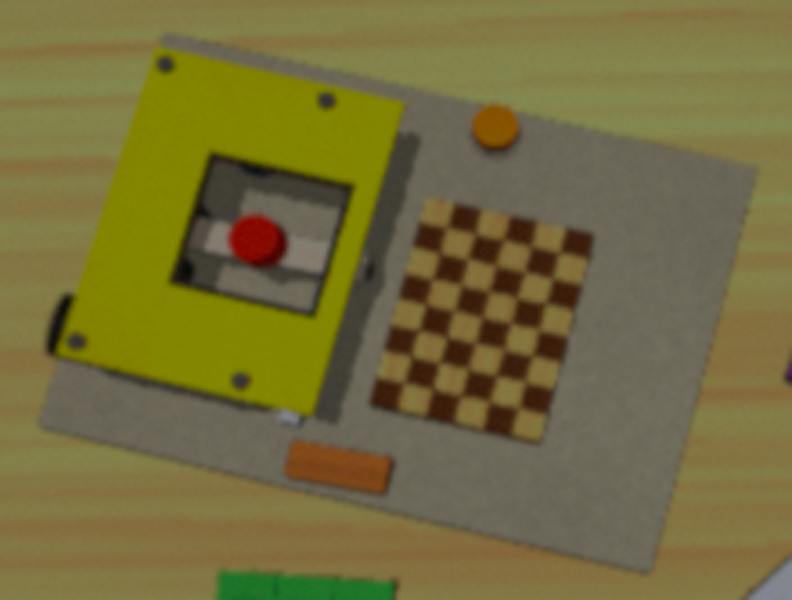

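View pics/scene0c.png

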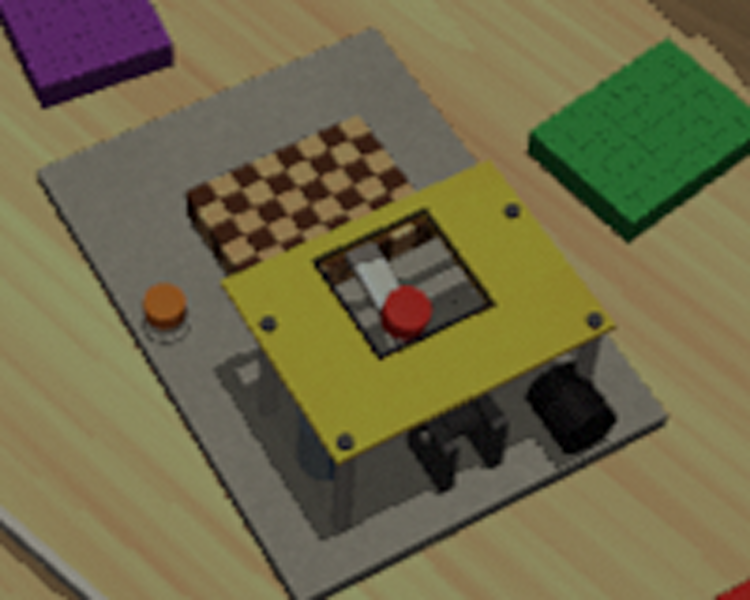

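```bash
cat > h.py <<'E'
from rig import arm
import numpy as np, cv2
from scipy.optimize import least_squares
from scipy.spatial.transform import Rotation as R
C={n:arm.get_calibration(n) for n in("scene","top")}
def proj(n,P):
    c=C[n];T=c["camera_from_world"].copy();T=np.diag([1,-1,-1,1])@T
    K=np.array([[c["fx"],0,c["cx"]],[0,c["fy"],c["cy"]],[0,0,1.]])
    return cv2.projectPoints(np.asarray(P,float).reshape(-1,1,3),cv2.Rodrigues(T[:3,:3])[0],T[:3,3],K,np.asarray(c["distortion"],float))[0][:,0]
def X(p,L):
    L=np.atleast_2d(np.asarray(L,float));c,s=np.cos(p[2]),np.sin(p[2])
    return np.c_[p[0]+c*L[:,0]-s*L[:,1],p[1]+s*L[:,0]+c*L[:,1],L[:,2]]
def fit(obs,p0):
    f=lambda p:np.concatenate([(proj(n,X(p,[l]))[0]-uv) for n,l,uv in obs])
    r=least_squares(f,p0,loss="soft_l1");return r.x,f(r.x).reshape(-1,2)
tc=lambda x,y:np.array([180+(x+.5)/3.6-.5,140+(y+.5)/3.3333-.5])
sc=lambda x,y:np.array([245+(x+.5)/3.75-.5,205+(y+.5)/3.75-.5])
E
cat > f0.py <<'E'
from h import *
def O(cam,f,z,L): return [(cam,(a/1000,b/1000,z),f(*uv)) for a,b,uv in L]
obs=O("top",tc,.018,[(160,200,(163,35)),(160,-240,(757,168)),(-160,-240,(651,573)),(-160,200,(40,428))])
obs+=O("scene",sc,.018,[(160,-240,(38,175)),(-160,-240,(375,28)),(-160,200,(665,418))])
obs+=O("top",tc,.135,[(45,110,(210,154)),(45,20,(353,185)),(-45,20,(315,314)),(-45,110,(171,281)),(115,170,(157,47)),(115,0,(403,100)),(-115,0,(315,417)),(-115,170,(55,355))])
obs+=O("scene",sc,.135,[(-45,20,(427,210)),(-45,110,(493,303)),(45,110,(381,357)),(45,20,(315,263)),(-115,0,(490,160)),(-115,170,(615,327)),(115,170,(338,462)),(115,0,(222,284))])
j,r=fit(obs,[.5,.1,-.2]);print("jig",j);print(np.c_[r[:15],np.r_[r[15:],r[:2*15-len(r)]]].round(1) if 0 else r.round(1).tolist())
b=O("top",tc,.048,[(80,60,(427,198)),(80,-60,(594,235)),(-80,-60,(543,441)),(-80,60,(371,405))])+O("scene",sc,.048,[(80,-60,(188,190)),(-80,-60,(355,116))])
B,r=fit(b,[.5,.0,-.2]);print("board",B,r.round(1).tolist())
c,s=np.cos(j[2]),np.sin(j[2]);d=B[:2]-j[:2];print("board in jig mm",c*d[0]*1e3+s*d[1]*1e3,(-s*d[0]+c*d[1])*1e3,B[2]-j[2])
E
python3 f0.py
```

```text
jig [ 0.58695831  0.12957932 -0.27120511]
[[-0.0, -1.1], [0.2, -0.8], [0.2, 0.1], [-1.0, -0.3], [-0.6, -1.4], [-0.3, -0.6], [1.2, -0.8], [1.1, 1.3], [-1.6, 1.1], [-1.2, -0.8], [1.4, -0.3], [-0.3, -0.3], [0.5, 0.6], [-0.8, -0.3], [0.4, 0.1], [-0.7, 1.3], [-1.0, 0.3], [0.2, -0.4], [1.0, 0.1], [-0.0, -0.1], [0.5, -0.3], [0.1, 0.4], [-0.2, -0.5]]
board [ 0.55673185  0.05162615 -0.2527789 ] [[-0.2, -0.0], [0.4, -0.4], [-0.1, 0.4], [-0.1, -0.0], [-0.7, 0.5], [0.7, -0.8]]
board in jig mm -8.238562155476622 -83.20133527171896 0.0184262105165377
```

```bash
cat > g.py <<'E'
from h import *
J=np.array([ 0.58695831,0.12957932,-0.27120511])
def jig2w(x,y,z): return X(J,[(x/1e3,y/1e3,z/1e3)])[0]
def w2jig(p):
    c,s=np.cos(J[2]),np.sin(J[2]);d=np.asarray(p)[:2]-J[:2];return np.array([c*d[0]+s*d[1],-s*d[0]+c*d[1],p[2]])*1e3
def cands():
    # tool x down, z along +-jig x
    for s in(1,-1):
        zx=s*np.array([np.cos(J[2]),np.sin(J[2]),0]);xx=np.array([0,0,-1.]);yield np.c_[xx,np.cross(zx,xx),zx]
def to(x,y,z,Rt=None):
    s=arm.sense();R0=R.from_quat(s["tcp_rot"]).as_matrix()
    print("shift cm",(R0.T@(jig2w(x,y,z)-s["tcp_pos"])*100).round(2))
    for Rt in cands(): print(" rv",R.from_matrix(R0.T@Rt).as_rotvec().round(3))
E
python3 - <<'E'
from g import *
s=arm.sense();print(R.from_quat(s["tcp_rot"]).as_matrix().round(3));to(-122,-85,200)
# offcut, tin
from scipy.optimize import least_squares
for n,uv,z in(("off c",tc(338,467),.043),("off R",tc(391,458),.043),("off Rb",tc(386,493),.043),("tin",tc(496,127),.053),("pad",tc(257,240),.115)):
    q=least_squares(lambda p:proj("top",[[p[0],p[1],z]])[0]-uv,[.5,.1]).x;print(n,q,w2jig([*q,z]).round(0))
E
```

```text
[[-0.    -0.966  0.26 ]
 [-0.001  0.26   0.966]
 [-1.     0.    -0.001]]
shift cm [  3.12 -41.04 -33.1 ]
 rv [ 1.579e+00 -1.000e-03  1.000e-03]
 rv [-1.562e+00 -1.000e-03 -1.000e-03]
off c [0.44961139 0.15263085] [-139.  -15.   43.]
off R [0.45544404 0.11660768] [-123.  -48.   43.]
off Rb [0.42988601 0.12029449] [-149.  -51.   43.]
tin [0.70147265 0.04030003] [134. -55.  53.]
pad [0.60476504 0.19803748] [ -1.  71. 115.]
```

```bash
python3 -m crank '[[0,-2.3,-1.8,0.09,0,0,0],[0,-4.6,-3.7,0.18,0,0,0],[0,-6.9,-5.5,0.27,0,0,0],[0,-9.2,-7.4,0.35,0,0,0],[0,-11.5,-9.2,0.44,0,0,0],[0,-13.8,-11.0,0.53,0,0,0],[0,-16.1,-12.9,0.62,0,0,0],[0,-18.4,-14.7,0.70,0,0,0],[0,-20.5,-16.5,0.79,0,0,0],[0,-22.8,-18.4,0.88,0,0,0],[0,-25.1,-20.2,0.97,0,0,0],[0,-27.4,-22.1,1.06,0,0,0],[0,-29.6,-23.9,1.14,0,0,0],[0,-31.9,-25.7,1.23,0,0,0],[0,-34.2,-27.6,1.32,0,0,0],[0,-36.5,-29.4,1.41,0,0,0],[0,-38.8,-31.3,1.5,0,0,0],[0,-41.0,-33.1,1.579,0,0,0],[0,-41.0,-33.1,1.579,0,0,0],[0,-41.0,-33.1,1.579,0,0,0]]' 40
python3 - <<'E'
from g import *
s=arm.sense();print(w2jig(s["tcp_pos"]),s["qpos"].round(2),s["ft_force"]);to(-127,-97,28)
cv2.imwrite("pics/t1.png",arm.read_camera("top")[:,:,::-1])
E
```

```text
time_s: 1.77
tcp_pos: [0.4466, 0.0797, 0.2308]
tcp_rot: [0.096, 0.701, -0.097, 0.7]
ft_force: [-0.3, 0.3, 0.8]
width: -0.0001
[-121.87024237  -85.67526126  230.83165118] [ 0.18  0.12 -0.17  1.29  0.    2.02] [-0.34250866  0.28747142  0.76135737]
shift cm [20.28 -1.12 -0.49]
 rv [-0.002 -0.001  0.   ]
 rv [3.139e+00 1.000e-03 2.000e-03]
```

View pics/t1.png

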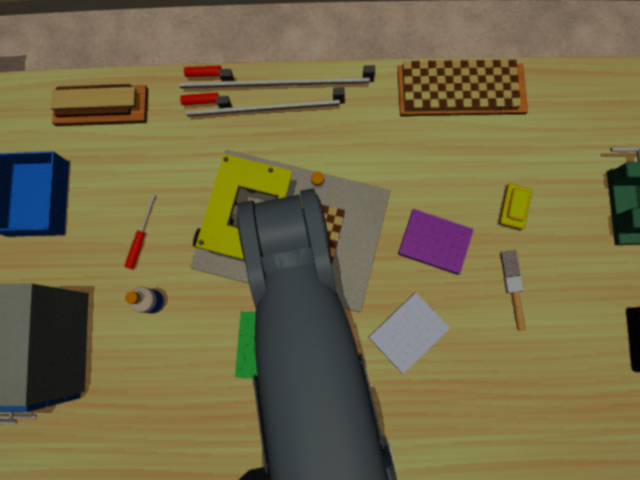

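```bash
python3 -m crank '[[2,-1.1,-0.5,0,0,0,0],[4.5,-1.1,-0.5,0,0,0,0],[7,-1.1,-0.5,0,0,0,0],[9.5,-1.1,-0.5,0,0,0,0],[12,-1.1,-0.5,0,0,0,0],[14.5,-1.1,-0.5,0,0,0,0],[17,-1.1,-0.5,0,0,0,0],[19,-1.1,-0.5,0,0,0,0],[20.2,-1.1,-0.5,0,0,0,0],[20.2,-1.1,-0.5,0,0,0,0],[20.2,-1.1,-0.5,0,0,0,0]]'
python3 - <<'E'
from g import *
s=arm.sense();print(w2jig(s["tcp_pos"]),s["ft_force"])
b=arm.read_camera("scene")[205:365,245:445,::-1]
cv2.imwrite("pics/s2c.png",cv2.resize(b,None,fx=3.75,fy=3.75,interpolation=cv2.INTER_CUBIC))
E
```

```text
time_s: 2.73
tcp_pos: [0.4376, 0.0722, 0.0292]
tcp_rot: [0.095, 0.701, -0.095, 0.7]
ft_force: [0.3, 0.9, 0.3]
width: -0.0001
[-128.52645667  -95.25417894   29.1974512 ] [0.33975982 0.86029153 0.26412978]
```

View pics/s2c.png

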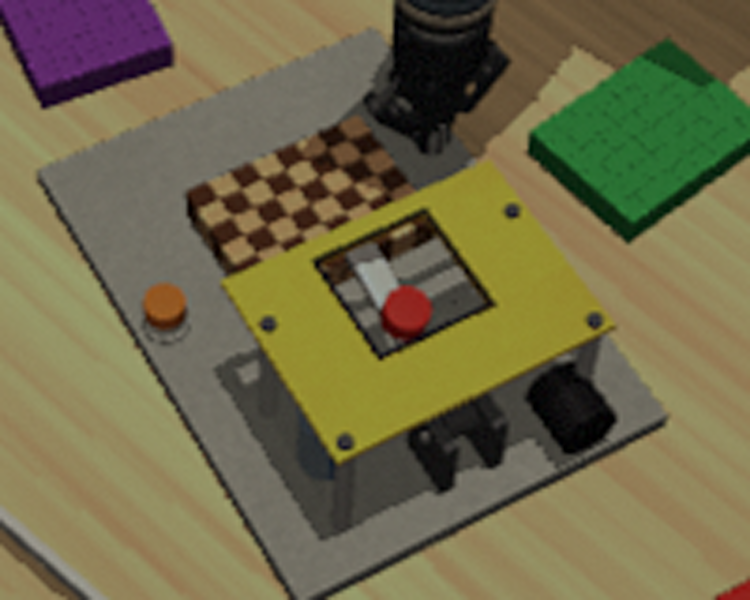

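```bash
python3 -m crank '[[0,0,0.3,0,0,0,0],[0,0,0.7,0,0,0,0],[0,0,1.1,0,0,0,0],[0,0,1.5,0,0,0,0],[0,0,1.8,0,0,0,0],[0,0,2.1,0,0,0,0],[0,0,2.3,0,0,0,0]]'
python3 -c "
from g import *
s=arm.sense();print(w2jig(s['tcp_pos']),s['ft_force'])"
python3 -m crank '[[0,0,0.15,0,0,0,0],[0,0,0.3,0,0,0,0],[0,0,0.3,0,0,0,0]]';python3 -m crank '[[0,0,0.15,0,0,0,0],[0,0,0.3,0,0,0,0],[0,0,0.3,0,0,0,0]]'
python3 - <<'E'
from g import *
s=arm.sense();print(w2jig(s["tcp_pos"]),s["ft_force"])
b=arm.read_camera("scene")[205:365,245:445,::-1]
cv2.imwrite("pics/s3c.png",cv2.resize(b,None,fx=3.75,fy=3.75,interpolation=cv2.INTER_CUBIC))
E
```

```text
time_s: 3.37
tcp_pos: [0.4612, 0.0652, 0.0293]
tcp_rot: [0.096, 0.701, -0.096, 0.701]
ft_force: [0.3, -0.1, -0.0]
width: 0.0002
[-103.91503732  -95.75071397   29.34870435] [ 0.31845819 -0.05158805 -0.01825721]
time_s: 3.62
tcp_pos: [0.4635, 0.0645, 0.0292]
tcp_rot: [0.095, 0.701, -0.096, 0.7]
ft_force: [0.0, 0.7, 0.3]
width: -0.0003
time_s: 3.87
tcp_pos: [0.4655, 0.0638, 0.0291]
tcp_rot: [0.095, 0.701, -0.096, 0.7]
ft_force: [-4.5, -0.0, 2.4]
width: -0.0
[-99.34549081 -95.94938408  29.13738671] [-4.5121059  -0.01572333  2.43739625]
```

View pics/s3c.png

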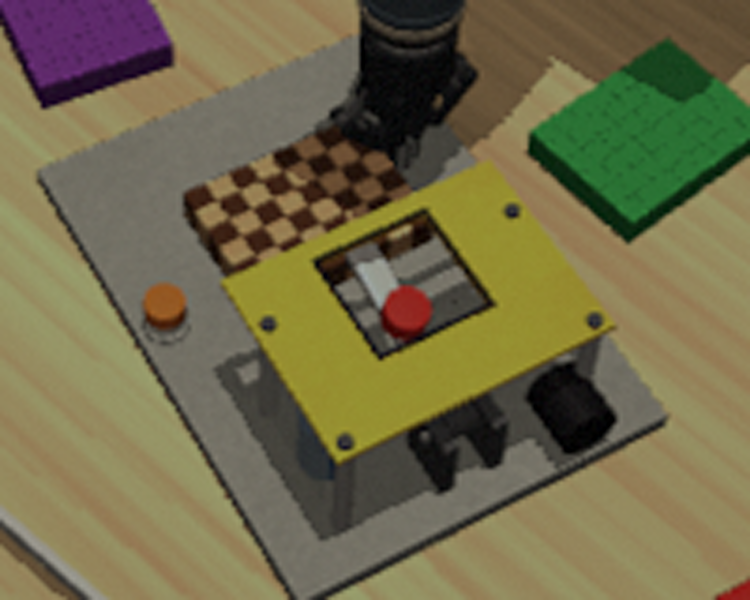

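```bash
python3 -m crank '[[0,0,0.15,0,0,0,0],[0,0,0.3,0,0,0,0],[0,0,0.45,0,0,0,0],[0,0,0.6,0,0,0,0],[0,0,0.7,0,0,0,0],[0,0,0.7,0,0,0,0]]'
python3 - <<'E'
from g import *
s=arm.sense();print(w2jig(s["tcp_pos"]),s["ft_force"])
E
python3 -m crank '[[0,0,-0.5,0,0,0,0],[0,0,-1.5,0,0,0,0],[-1.5,0,-2,0,0,0,0],[-4,0,-2,0,0,0,0],[-7.5,-1,-2,0,0,0,0],[-11.5,-3,-2,0,0,0,0],[-13,-6,-1,0,0,0,3],[-13,-9,1,0,0,0,4],[-13,-12,3,0,0,0,5],[-13,-12,5,0,0,0,5],[-13,-12,7,0,0,0,5],[-13,-12,8,0,0,0,5],[-13,-12,9,0,0,0,5],[-13,-12,9.2,0,0,0,5],[-13,-12,9.2,0,0,0,5]]'
python3 - <<'E'
from g import *
s=arm.sense();print(w2jig(s["tcp_pos"]),s["ft_force"])
b=arm.read_camera("scene")[205:365,245:445,::-1]
cv2.imwrite("pics/s4c.png",cv2.resize(b,None,fx=3.75,fy=3.75,interpolation=cv2.INTER_CUBIC))
a=arm.read_camera("top")[140:320,180:400,::-1]
cv2.imwrite("pics/t4c.png",cv2.resize(a,None,fx=3.6,fy=3.333,interpolation=cv2.INTER_CUBIC))
E
```

```text
time_s: 4.42
tcp_pos: [0.4737, 0.0618, 0.0293]
tcp_rot: [0.096, 0.7, -0.096, 0.701]
ft_force: [-1.5, -0.1, -0.7]
width: 0.0
[-90.9555882  -95.66989394  29.26061771] [-1.4633678  -0.0663933  -0.68470071]
time_s: 5.67
tcp_pos: [0.5295, -0.0778, 0.159]
tcp_rot: [0.095, 0.701, -0.095, 0.7]
ft_force: [0.4, 0.8, -0.1]
width: 0.0501
[   0.23073619 -215.21307508  159.04989188] [ 0.38287159  0.81716024 -0.06489323]
```

View pics/s4c.png

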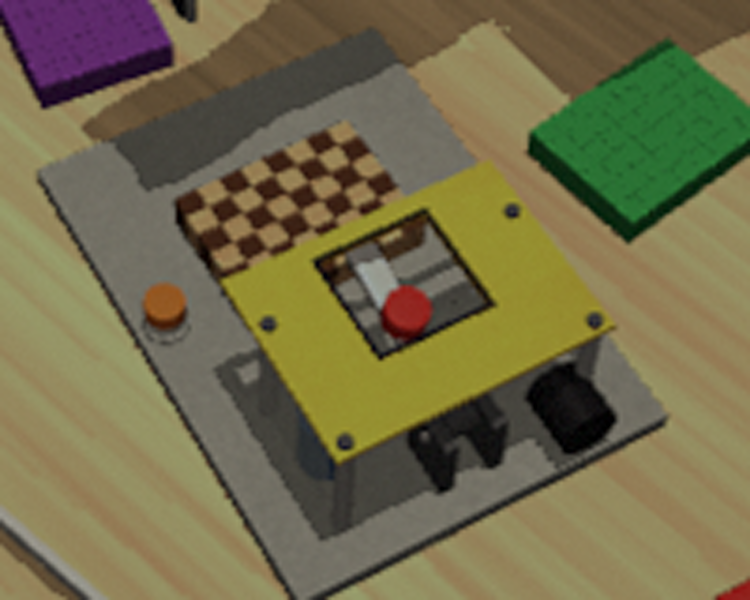

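View pics/t4c.png

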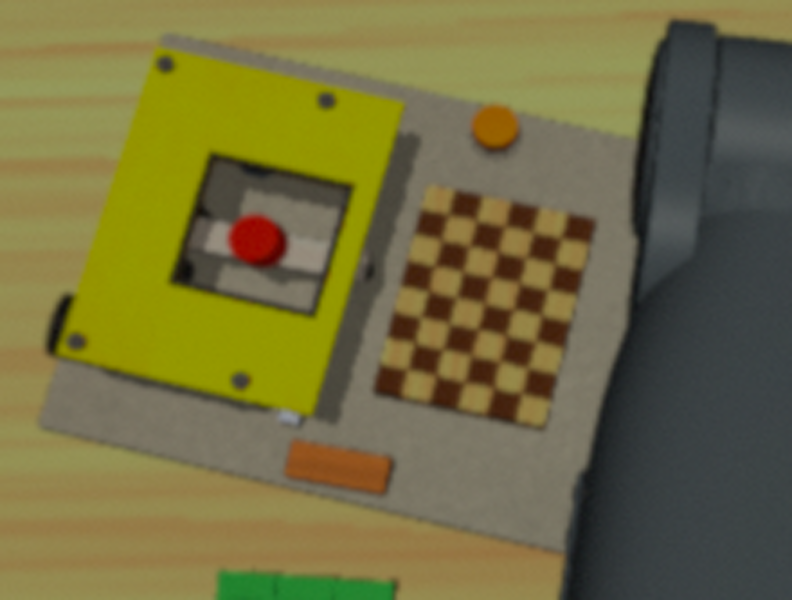

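Run:
```python
from g import *
def O(cam,f,z,L): return [(cam,(a/1000,b/1000,z),f(*uv)) for a,b,uv in L]
b=O("top",tc,.048,[(80,60,(427,185)),(80,-60,(595,219)),(-80,-60,(548,428)),(-80,60,(375,393))])+O("scene",sc,.048,[(80,-60,(176,201)),(-80,-60,(345,122))])
B,r=fit(b,[.5,.0,-.2]);print("board",w2jig([*B[:2],0]),B[2]-J[2],r.round(1).tolist())
to(0,-185,28)
```

```text
board [  2.03750097 -81.93611171   0.        ] 0.03641327090053209 [[-0.3, 0.2], [0.1, -0.2], [-0.3, -0.2], [-0.2, -0.0], [-0.4, -0.3], [0.2, -1.0]]
shift cm [13.12  3.03  0.06]
 rv [ 0.001 -0.001  0.   ]
 rv [-3.141e+00 -0.000e+00 -1.000e-03]
```

```bash
python3 -m crank '[[2,1,0,0,0,0,5],[4.5,2.2,0,0,0,0,5],[7,2.2,0,0,0,0,5],[9.5,2.2,0,0,0,0,5],[11.5,2.2,0,0,0,0,5],[12.5,2.2,0,0,0,0,5],[12.9,2.2,0,0,0,0,5],[12.9,2.2,0,0,0,0,5],[12.9,2.2,0,0,0,0,5]]'
python3 - <<'E'
from g import *
s=arm.sense();print(w2jig(s["tcp_pos"]),s["ft_force"])
b=arm.read_camera("scene")[165:325,225:425,::-1]
cv2.imwrite("pics/s5c.png",cv2.resize(b,None,fx=3.75,fy=3.75,interpolation=cv2.INTER_CUBIC))
E
```

```text
time_s: 6.52
tcp_pos: [0.5361, -0.0572, 0.0313]
tcp_rot: [0.095, 0.7, -0.096, 0.701]
ft_force: [0.2, 0.1, -0.2]
width: 0.0498
[   1.02902741 -193.53768783   31.29525279] [ 0.22130074  0.13642766 -0.20188186]
```

View pics/s5c.png

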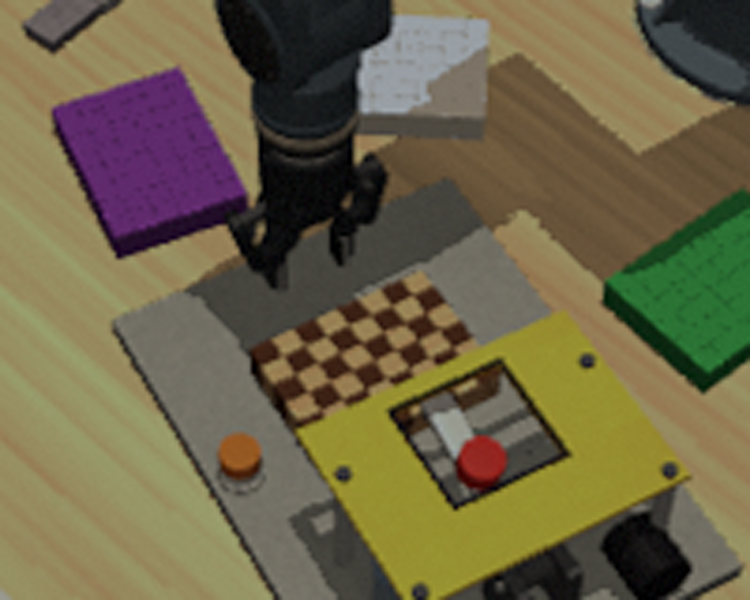

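```bash
python3 -m crank '[[0.2,0.4,0,0,0,0,5],[0.4,1.2,0,0,0,0,5],[0.4,2,0,0,0,0,5],[0.4,2.8,0,0,0,0,5],[0.4,3.4,0,0,0,0,5],[0.4,3.7,0,0,0,0,5],[0.4,4.0,0,0,0,0,5],[0.4,4.2,0,0,0,0,5],[0.4,4.4,0,0,0,0,5],[0.4,4.6,0,0,0,0,5],[0.4,4.8,0,0,0,0,5],[0.4,5.0,0,0,0,0,5],[0.4,5.2,0,0,0,0,5],[0.4,5.2,0,0,0,0,5]]'
python3 -c "
from g import *
s=arm.sense();print(w2jig(s['tcp_pos']),s['ft_force'])"
python3 -m crank '[[0,0.2,0,0,0,0,5],[0,0.4,0,0,0,0,5],[0,0.6,0,0,0,0,5],[0,0.8,0,0,0,0,5],[0,1,0,0,0,0,5],[0,1.2,0,0,0,0,5],[0,1.4,0,0,0,0,5],[0,1.6,0,0,0,0,5],[0,1.8,0,0,0,0,5],[0,1.8,0,0,0,0,5]]'
python3 - <<'E'
from g import *
s=arm.sense();print(w2jig(s["tcp_pos"]),s["ft_force"])
b=arm.read_camera("scene")[165:325,225:425,::-1]
cv2.imwrite("pics/s6c.png",cv2.resize(b,None,fx=3.75,fy=3.75,interpolation=cv2.INTER_CUBIC))
E
```

```text
time_s: 7.73
tcp_pos: [0.5498, -0.0067, 0.0262]
tcp_rot: [0.096, 0.701, -0.095, 0.701]
ft_force: [-0.2, -1.5, -1.1]
width: 0.0499
[   0.68449879 -141.27843681   26.24762387] [-0.21690516 -1.53705086 -1.13902235]
time_s: 8.57
tcp_pos: [0.5545, 0.0108, 0.0263]
tcp_rot: [0.096, 0.701, -0.095, 0.701]
ft_force: [0.5, 0.6, 0.9]
width: 0.0499
[   0.55690247 -123.11519409   26.29574864] [0.49976936 0.58698146 0.88866878]
```

View pics/s6c.png

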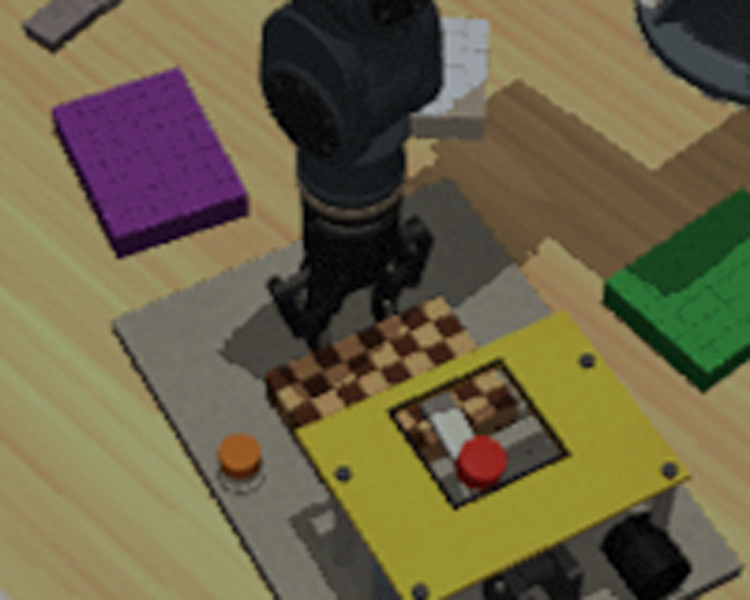

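```bash
python3 -m crank '[[0,0.2,0,0,0,0,5],[0,0.4,0,0,0,0,5],[0,0.6,0,0,0,0,5],[0,0.8,0,0,0,0,5],[0,0.8,0,0,0,0,5]]'
for i in 1 2 3 4; do python3 -m crank '[[0,0.1,0,0,0,0,5],[0,0.15,0,0,0,0,5]]' |grep -E "tcp_pos|ft"; done
```

```text
time_s: 9.03
tcp_pos: [0.5567, 0.0183, 0.0264]
tcp_rot: [0.096, 0.701, -0.095, 0.701]
ft_force: [-0.0, -1.1, 1.2]
width: 0.0501
tcp_pos: [0.557, 0.0194, 0.0264]
ft_force: [-0.6, -3.9, 1.8]
tcp_pos: [0.5573, 0.0208, 0.0264]
ft_force: [0.2, -4.2, 1.7]
tcp_pos: [0.5578, 0.0223, 0.0263]
ft_force: [-1.2, -5.0, 1.6]
tcp_pos: [0.5577, 0.0227, 0.0264]
ft_force: [-3.9, -10.9, 4.5]
```

```bash
python3 -m crank '[[0,0.1,0,0,0,0,5],[0,0.1,0,0,0,0,5],[0,0.1,0,0,0,0,5]]'
python3 - <<'E'
from g import *
s=arm.sense();print(w2jig(s["tcp_pos"]),s["ft_force"])
b=arm.read_camera("scene")[165:325,225:425,::-1]
cv2.imwrite("pics/s7c.png",cv2.resize(b,None,fx=3.75,fy=3.75,interpolation=cv2.INTER_CUBIC))
E
```

```text
time_s: 9.95
tcp_pos: [0.5576, 0.0229, 0.0264]
tcp_rot: [0.095, 0.701, -0.097, 0.7]
ft_force: [-3.9, -14.1, 4.9]
width: 0.05
[   0.25882685 -110.68778227   26.38275111] [ -3.85306749 -14.11639884   4.88700797]
```

View pics/s7c.png

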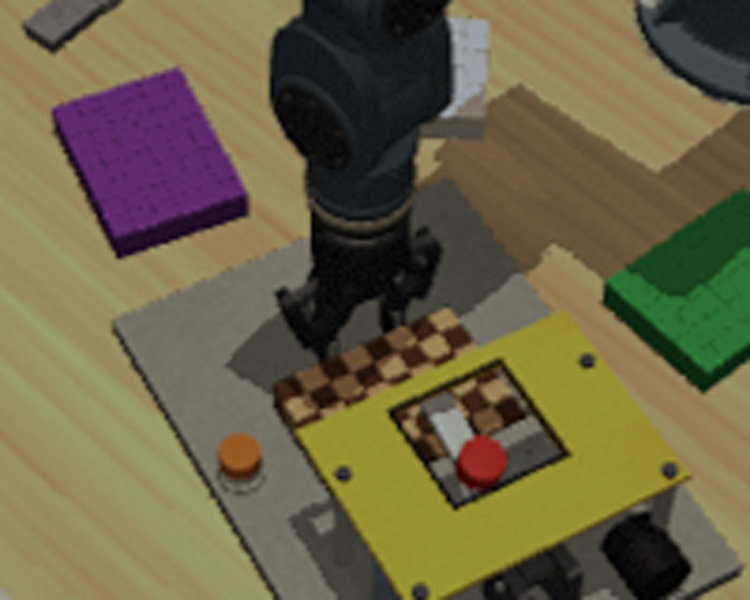

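```bash
python3 -m crank '[[0,-0.4,0,0,0,0,5],[0,-1.2,0,0,0,0,5],[0,-2.4,0,0,0,0,5],[-1,-4.5,0,0,0,0,5],[-3.5,-7,0,0,0,0,3],[-6.5,-9.5,0,0,0,0,1],[-10,-11,0,0,0,0,0],[-14,-11,0,0,0,0,0],[-17,-11,0,0,0,0,0],[-18.5,-11,0,0,0,0,0],[-18.5,-11,0,0,0,0,0]]'
python3 - <<'E'
from g import *
s=arm.sense();print(w2jig(s["tcp_pos"]),s["ft_force"])
b=arm.read_camera("scene")[205:365,245:445,::-1]
cv2.imwrite("pics/s8c.png",cv2.resize(b,None,fx=3.75,fy=3.75,interpolation=cv2.INTER_CUBIC))
a=arm.read_camera("top")[140:320,180:400,::-1]
cv2.imwrite("pics/t8c.png",cv2.resize(a,None,fx=3.6,fy=3.333,interpolation=cv2.INTER_CUBIC))
E
```

```text
time_s: 10.92
tcp_pos: [0.5305, -0.0821, 0.2153]
tcp_rot: [0.096, 0.698, -0.096, 0.703]
ft_force: [0.7, -0.2, 0.5]
width: 0.0002
[   2.34480399 -219.10401959  215.27748761] [ 0.69541265 -0.20709701  0.53406019]
```

View pics/s8c.png

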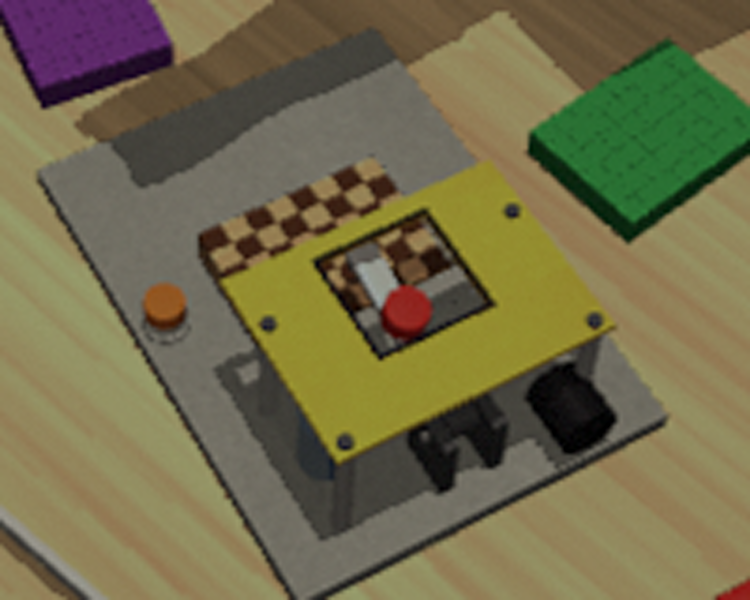

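View pics/t8c.png

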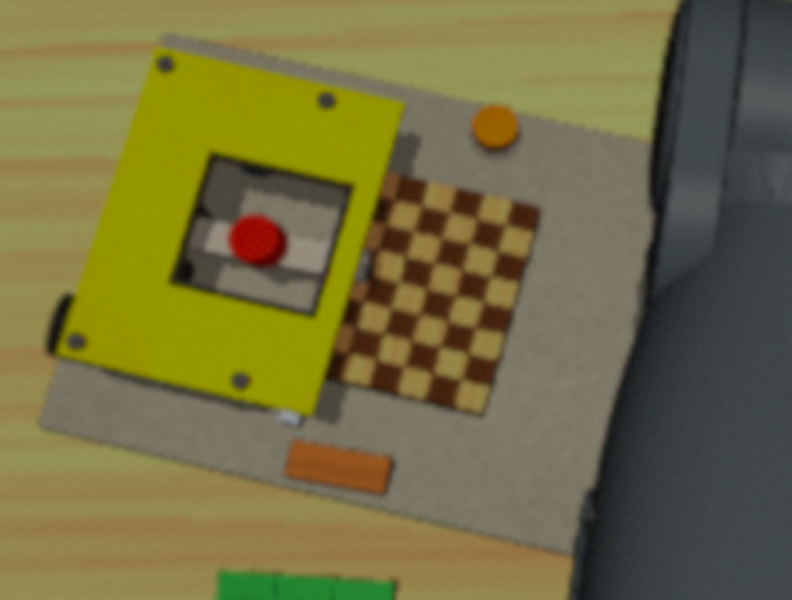

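Run:
```python
from g import *
def O(cam,f,z,L): return [(cam,(a/1000,b/1000,z),f(*uv)) for a,b,uv in L]
b=O("top",tc,.048,[(80,-60,(540,207)),(-80,-60,(483,415))])+O("scene",sc,.048,[(80,-60,(200,234)),(-80,-60,(370,157))])
B,r=fit(b,[.5,.0,-.2]);print("board",w2jig([*B[:2],0]),B[2]-J[2],r.round(1).tolist())
B,r=fit(b[:2],[.5,.0,-.2]);print("board top only",w2jig([*B[:2],0]),B[2]-J[2],r.round(1).tolist())
print(proj("top",[jig2w(x,-100,48) for x in(80,-80)]), [o[2] for o in b[:2]])
to(0,65,190); to(0,-120,190)
for z in(115,):
  print((proj("top",[jig2w(0,65,z)])[0]-[180,140])*[3.6,3.333], (proj("scene",[jig2w(0,65,z)])[0]-[245,205])*3.75)
```

```text
board [  2.79943764 -40.24671222   0.        ] 0.006030468120188037 [[0.0, 0.0], [0.2, -0.3], [-0.4, 0.2], [1.1, -0.4]]
board top only [  2.42908655 -40.14123215   0.        ] 0.004889908608415816 [[-0.0, 0.2], [0.0, -0.2]]
[[329.42415749 202.9959516 ]
 [313.35990201 264.99289336]] [array([329.63888889, 201.75062251]), array([313.80555556, 264.15124651])]
shift cm [ 2.15 28.4  -0.07]
 rv [-0.     0.001 -0.   ]
 rv [ 3.142e+00 -1.000e-03 -1.000e-03]
shift cm [ 2.14  9.9  -0.07]
 rv [-0.     0.001 -0.   ]
 rv [ 3.142e+00 -1.000e-03 -1.000e-03]
[264.57676491 239.16330801] [400.92834807 297.51197698]
```

Run:
```python
from g import *
s=arm.sense();Rm=R.from_quat(s["tcp_rot"]).as_matrix();t=s["tcp_pos"]
im=arm.read_camera("scene")[:,:,::-1].copy()
c=proj("scene",[t])[0].astype(int);x0,y0=c[0]-60,c[1]-70
f=6
a=cv2.resize(im[y0:y0+95,x0:x0+120],None,fx=f,fy=f,interpolation=cv2.INTER_CUBIC)
a=np.clip(a.astype(float)*2.2,0,255).astype(np.uint8)
for h,col in((0,(0,0,255)),(38,(0,255,0)),(54,(255,255,0)),(73,(0,255,255))):
    for z in(-45,-15,0,15,45):
        p=(proj("scene",[t+Rm@np.array([-h/1e3,0,z/1e3])])[0]-[x0,y0]+.5)*f
        cv2.circle(a,tuple(p.astype(int)),3,col,-1)
cv2.imwrite("pics/grip.png",a)
```

```text
(no output)
```

View pics/grip.png

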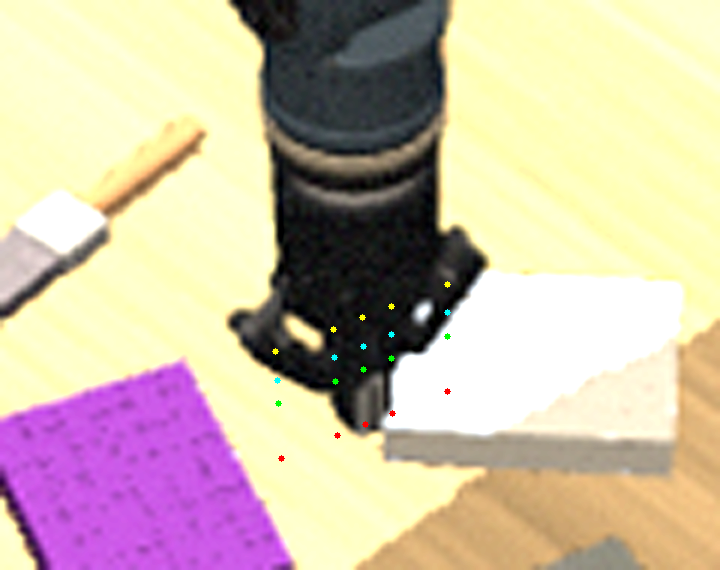

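```bash
python3 -m crank '[[0,1.5,0,0,0,0,0],[0,4,0,0,0,0,0],[0,7,0,0,0,0,0],[0,10,0,0,0,0,0],[0,13,0,0,0,0,0],[0,16,0,0,0,0,0],[0,19,0,0,0,0,0],[0,22,0,0,0,0,0],[0,25,0,0,0,0,0],[1,27.5,-0.1,0,0,0,0],[2,28.7,-0.1,0,0,0,0],[2.5,28.7,-0.1,0,0,0,0],[2.5,28.7,-0.1,0,0,0,0],[2.5,28.7,-0.1,0,0,0,0]]'
python3 - <<'E'
from g import *
s=arm.sense();print(w2jig(s["tcp_pos"]),s["ft_force"]);to(0,69,125)
b=arm.read_camera("scene")[225:365,270:445,::-1]
cv2.imwrite("pics/s9c.png",cv2.resize(b,None,fx=4.2,fy=4.2,interpolation=cv2.INTER_CUBIC))
E
```

```text
time_s: 12.23
tcp_pos: [0.604, 0.1944, 0.1851]
tcp_rot: [0.095, 0.701, -0.096, 0.7]
ft_force: [0.1, 0.7, -0.1]
width: -0.0001
[ -0.96340064  66.98353906 185.14797254] [ 0.09958816  0.72672692 -0.07084512]
shift cm [6.01 0.21 0.11]
 rv [-0.    -0.002  0.002]
 rv [3.141e+00 3.000e-03 3.000e-03]
```

View pics/s9c.png

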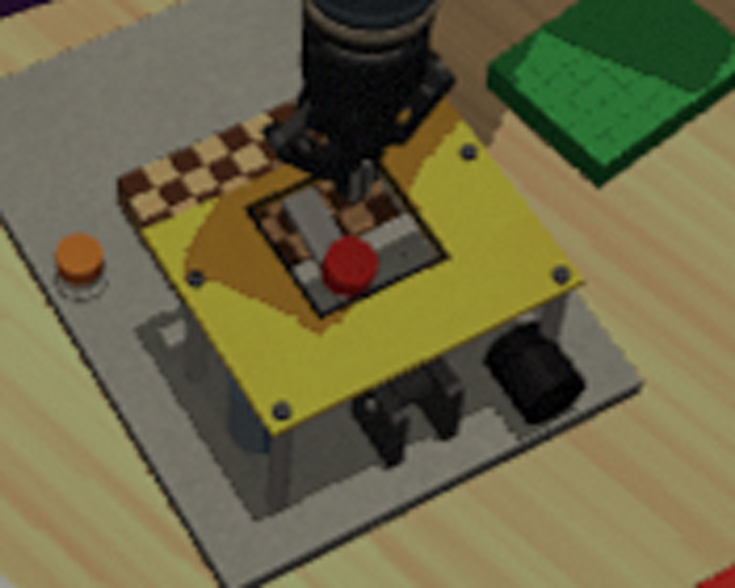

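```bash
python3 -m crank '[[0.5,0.1,0.1,0,0,0,0],[1.5,0.2,0.1,0,0,0,0],[2.5,0.2,0.1,0,0,0,0],[3.5,0.2,0.1,0,0,0,0],[4.5,0.2,0.1,0,0,0,0],[5.3,0.2,0.1,0,0,0,0],[5.8,0.2,0.1,0,0,0,0],[5.8,0.2,0.1,0,0,0,0],[5.8,0.2,0.1,0,0,0,0]]'
python3 - <<'E'
from g import *
s=arm.sense();print(w2jig(s["tcp_pos"]),s["ft_force"])
b=arm.read_camera("scene")[225:365,270:445,::-1]
cv2.imwrite("pics/s10c.png",cv2.resize(b,None,fx=4.2,fy=4.2,interpolation=cv2.INTER_CUBIC))
E
```

```text
time_s: 13.03
tcp_pos: [0.6062, 0.1972, 0.128]
tcp_rot: [0.095, 0.701, -0.096, 0.7]
ft_force: [0.3, 0.3, 1.1]
width: -0.0001
[  0.42879428  70.30871384 128.03904371] [0.3267953  0.31305789 1.12530137]
```

View pics/s10c.png

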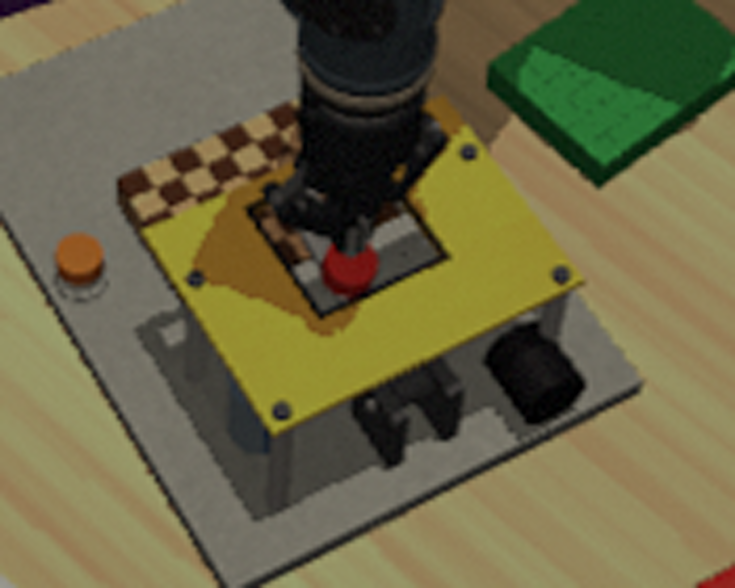

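Fingertip is at crop (352,240), just over the pad at (350,268) and well inside the window. I'll press down in stages and watch the force.

```bash
python3 -m crank '[[0.2,0,0,0,0,0,0],[0.5,0,0,0,0,0,0],[0.8,0,0,0,0,0,0],[1.1,-0.05,0,0,0,0,0],[1.1,-0.05,0,0,0,0,0]]'|grep -E "tcp_pos|ft"
python3 -m crank '[[0.2,0,0,0,0,0,0],[0.4,-0.05,0,0,0,0,0],[0.6,-0.1,0,0,0,0,0],[0.8,-0.1,0,0,0,0,0],[1,-0.15,0,0,0,0,0],[1.2,-0.2,0,0,0,0,0],[1.2,-0.2,0,0,0,0,0]]'|grep -E "tcp_pos|ft"
for i in 1 2 3 4; do python3 -m crank '[[0.1,0,0,0,0,0,0],[0.15,0,0,0,0,0,0]]' |grep -E "tcp_pos|ft"; done
```

```text
tcp_pos: [0.6062, 0.1964, 0.117]
ft_force: [-0.1, 0.4, 0.4]
tcp_pos: [0.6056, 0.1943, 0.1052]
ft_force: [-0.7, -1.4, 1.7]
tcp_pos: [0.6057, 0.1946, 0.1039]
ft_force: [-0.8, -3.2, 4.7]
tcp_pos: [0.6057, 0.1946, 0.1024]
ft_force: [-0.7, -2.6, 4.1]
tcp_pos: [0.6056, 0.1947, 0.1008]
ft_force: [-0.6, -3.3, 4.8]
tcp_pos: [0.6056, 0.1947, 0.0992]
ft_force: [-0.8, -4.6, 5.0]
```

```bash
for i in 1 2 3; do python3 -m crank '[[0.1,0,0,0,0,0,0],[0.1,0,0,0,0,0,0]]' |grep -E "tcp_pos|ft"; done
```

```text
tcp_pos: [0.6056, 0.1947, 0.0981]
ft_force: [-0.3, -2.3, 2.2]
tcp_pos: [0.6056, 0.1948, 0.0972]
ft_force: [-0.4, -2.1, 1.8]
tcp_pos: [0.6057, 0.1948, 0.0971]
ft_force: [-3.1, -4.1, 10.9]
```

```bash
python3 -m crank '[[0.05,0,0,0,0,0,0],[0.1,0,0,0,0,0,0],[0.1,0,0,0,0,0,0],[0.1,0,0,0,0,0,0]]' |grep -E "tcp_pos|ft"
python3 - <<'E'
from g import *
s=arm.sense();print(w2jig(s["tcp_pos"]),s["ft_force"])
b=arm.read_camera("scene")[225:365,270:445,::-1]
cv2.imwrite("pics/s11c.png",cv2.resize(b,None,fx=4.2,fy=4.2,interpolation=cv2.INTER_CUBIC))
E
```

```text
tcp_pos: [0.6057, 0.1948, 0.097]
ft_force: [-4.9, -5.2, 17.5]
[ 0.57391362 67.86669585 97.00801847] [-4.93648111 -5.17753735 17.49087195]
```

View pics/s11c.png

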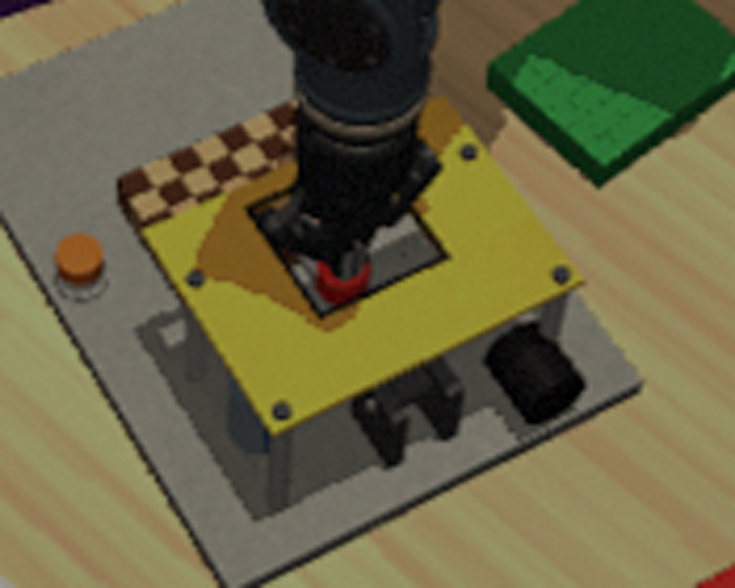

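```bash
python3 -m crank '[[-0.3,0,0,0,0,0,0],[-1,0,0,0,0,0,0],[-2,0,0,0,0,0,0],[-3.5,0,0,0,0,0,0],[-5,0,0,0,0,0,0],[-7,0,0,0,0,0,0],[-9,0,0,0,0,0,0],[-11,0,0,0,0,0,0],[-12,-3,0,0,0,0,0],[-12,-6,0,0,0,0,0],[-12,-9.5,0,0,0,0,0],[-12,-13,0,0,0,0,0],[-12,-16.5,0,0,0,0,0],[-12,-20,0,0,0,0,0],[-12,-23.5,0,0,0,0,0],[-12,-26,0,0,0,0,0],[-12,-28,0,0,0,0,0],[-12,-29,0,0,0,0,0],[-12,-29,0,0,0,0,0],[-12,-29,0,0,0,0,0]]'
python3 - <<'E'
from g import *
s=arm.sense();print(w2jig(s["tcp_pos"]),s["ft_force"])
b=arm.read_camera("scene")[205:365,245:445,::-1]
cv2.imwrite("pics/s12c.png",cv2.resize(b,None,fx=3.75,fy=3.75,interpolation=cv2.INTER_CUBIC))
a=arm.read_camera("top")[140:320,180:400,::-1]
cv2.imwrite("pics/t12c.png",cv2.resize(a,None,fx=3.6,fy=3.333,interpolation=cv2.INTER_CUBIC))
E
```

```text
time_s: 17.3
tcp_pos: [0.5283, -0.0844, 0.2156]
tcp_rot: [0.096, 0.7, -0.096, 0.701]
ft_force: [0.6, 0.8, -0.3]
width: 0.0001
[   0.83168271 -221.83256002  215.60473285] [ 0.57467938  0.76409391 -0.34235886]
```

View pics/s12c.png

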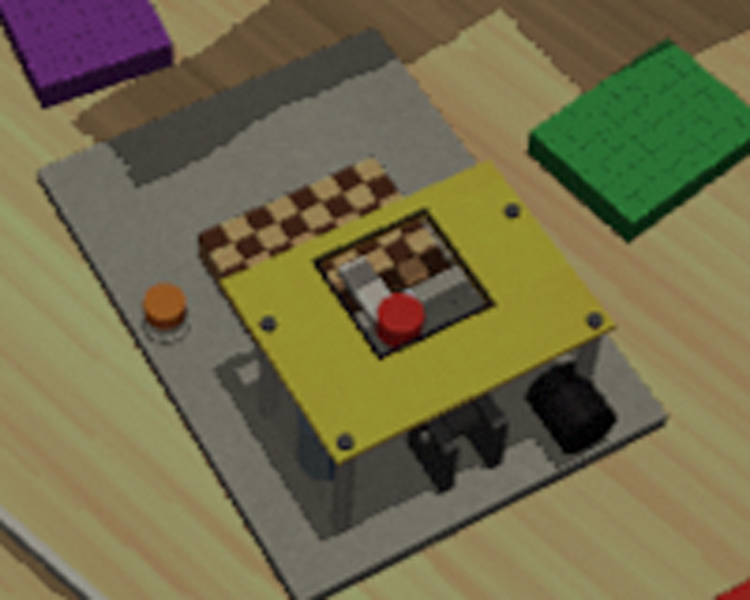

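View pics/t12c.png

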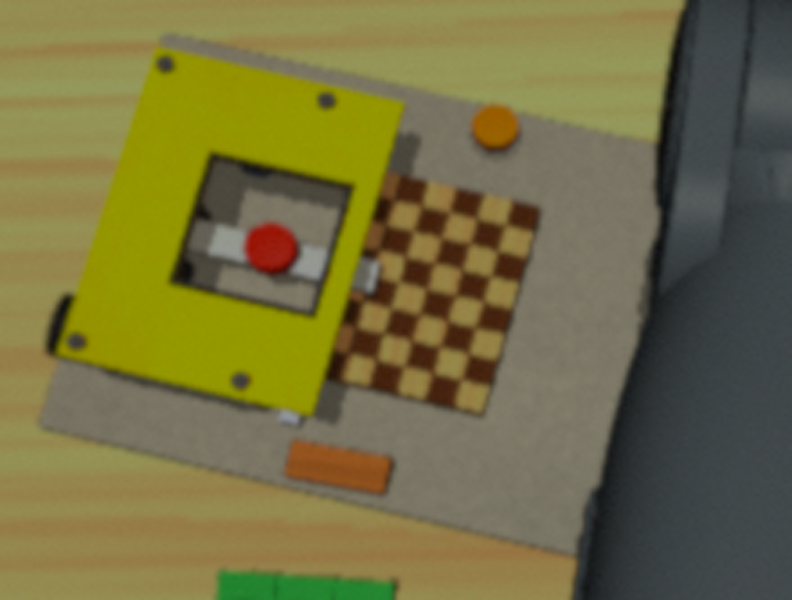

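Run:
```python
from g import *
u,v=tc(271,247),sc(401,315)
q=least_squares(lambda p:np.r_[proj("top",[p])[0]-u,proj("scene",[p])[0]-v],[.6,.2,.1]);print(w2jig(q.x),q.fun)
s=arm.sense();print(s["time_s"],abs(s["dq"]).max());arm.close_job()
```

```text
[-4.81085759e-02  6.45631051e+01  9.29134832e+01] [-0.07015021  0.05437283 -0.10154156 -0.01447776]
17.4 0.006920228357841222
the job is handed in; nothing more can be done
```

The board is against the fence under the lever, the lever's foot is down on it, and I handed the job in at 17.4 s with the hand clear of everything.

- **Board:** I chose the checkered board on the jig bed at top-camera pixel (314, 236). The larger checkered board at (462, 85) lies off the jig, and the purple, white and green blanks are look-alikes. I nudged it about 10 mm sideways with closed fingertips. Then I slid it about 42 mm to the fence with two fingertips until the push force rose to 14 N.
- **Board check:** Afterwards it measured jig x about +2.6 mm, y about -40.2 mm and yaw about 0.005 rad. The target was x = 0, y = -40 mm. It is flush and about 2–3 mm off-centre, close to what the cameras can resolve.
- **Lever:** With closed fingers I pressed the pad through the middle of the window. It came to a hard stop at 97 mm above the bench, which is 38 mm below the guard top, as expected with the foot on the board. The final force was about 17 N. I saw no sign of touching the guard, then drew the hand straight up and back.
- **Lever check:** The last images show the lever still down, with the pad at jig x about 0, y about 64.6 mm. The board, tin and offcut look unmoved. I did not look at the glue, driver, brush or sander again after the first move, but the hand did not work near them.
- **Disagreement:** The camera put the pad's height at 93 mm, while the fingertip contact gave 97 mm. I put that down to image error.

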